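# Set the window cell in the light path

### The arm

A 7-joint arm with a two-finger parallel gripper is mounted at the origin on the work surface. World frame = base frame: x ahead of the robot, y to its left, z up, the work surface at z = 0. Lengths are in m, angles in rad, forces in N, time in s.
With the tool pointing down it reaches from about 0.4 to 0.9 m from the base axis. Payload 5.5 kg.
Tool frame: the origin (TCP) lies on the centre line of the jaws, within the pads' length; the fingertips stand 25 mm ahead of it and the grasp point (between the pads) lies 6 mm ahead of it (robot.tips_ahead is the z of the fingertips in the tool frame, in m); z points along the fingers, y is the direction in which the jaws open and shut (so a half turn about z gives the same grasp; the last joint's range is limited). The gripper opens to 85 mm and grips with 20 to 120 N. Pads are 22 mm wide; open, the fingers measure 114 mm over their backs; the gripper's body (76 mm by 85 mm) begins 54 mm behind the grasp point. The pads swing forward as they close: fully open they stand 13 mm farther back than shut.
Start: joints at [-0.978, 0.501, -0.427, 1.55, 0.221, 1.138, -0.21], TCP at [0.21, 0.615, 0.256] pointing down, gripper open.
Joint ranges: [-2.88, 2.88], [-0.31, 2.03], [-1.54, 1.56], [0.2, 2.42], [-1.41, 4.55], [0.19, 2.02], [-2.57, 2.57]. Speed limits (rad/s): [2.57, 2.57, 3.14, 3.14, 3.14, 3.14, 3.14].

### API

Orientations are given as [roll, pitch, yaw] about the fixed x, y, z axes, in that order (R = Rz(yaw) Ry(pitch) Rx(roll)).
In Python, from cell import robot, cams, order gives the robot as it stands.
- The arm moves only by the tool carry_out, never from a script. Its argument "series" is a list of rows, each an object with "translation": the shift along the tool's x, y, z in mm, a list of three; "twist": the turn, a rotation vector about the tool's x, y, z in rad, a list of three. A call has 1 to 20 rows; each row shifts and turns the pose as measured when the row begins, along the tool's axes as they then stand; what a row does not reach is not made up. A row lasts 1/10 s, in which the tool goes at most 50 mm and 8.59 degrees, less where a joint would pass 70% of its speed; a pose out of reach is approached as far as the arm can. A call with a gripper value outside its range is refused whole. "claw" is the opening in per cent of the stroke, from 0 (shut) to 100 (fully open), set as the call begins (left out, the last holds). The fingers move at their own pace and stop on an object; the grip force is fixed at half the most. Time passes only in rows, so rows that do not move let the fingers close. It gives the time, the measured TCP pose, the force and the opening at its end, in the units of the state.
- robot.sense(): the state, without advancing time (a new reading comes with each control period).
- cams.grab_frame(name): name is "scene" or "side" or "wrist"; returns (picture, depth): 384x512x3 uint8, red, green, blue; 384x512 float32, m along the optical axis (not along the pixel's ray), 0 where there is no reading.
- cams.camera_model(name): a dict with "K" (3x3 intrinsics, pixels), "D" ([k1, k2, p1, p2, k3] as OpenCV has them; the pictures are not rectified), "rvec" (rotation vector, rad) and "tvec" (3), from world to camera coordinates, as OpenCV has them. Camera axes: x right, y down, z forward; pixel columns grow to the right and rows downward; lengths in m; the calibration is good to about 2 mm. A picture is of the moment at which its call begins: read the wrist's pose just before it. camera_model takes no time and is no camera call; for the wrist camera it gives the pose at the moment of the call.
- order.sign_off(): hands the job in, once; it reports no verdict.
The state is a dict: "time_s": time; "joint_pos": joint angles; "joint_vel": joint speeds; "tau": joint torques, N m; "eef_pos": TCP position; "eef_rot": TCP orientation; "contact_force": force on the tool from outside, world axes, zero at the start; "moment": the same for the moment, N m; "width": finger opening in m.
Only numpy, scipy, OpenCV 4.12 (cv2) and the standard library are available. Lean on these libraries where they do the work, as an engineer would, in place of code of your own. Each camera call takes 0.05 s, during which the arm holds its last target.

### The job

Pick up the tall window cell and stand it in the middle of the small rubber pad of the optical test rig, turned so that its two clear faces look squarely at the lamp block and the detector block and light can pass straight through. Keep it upright, set it down gently without dropping it and let go; leave the short window cell and the solid black block where they are.

Things in the scene. Friction and masses are not known exactly. Their poses are not given: they have to be found in the camera images.
- cell_center (a point): Tall window cell, loose, closed block 40 x 40 x 70 mm (70 tall), 0.1-0.25 kg. Clear faces at +x and -x, opaque black walls 7 mm thick at +y and -y (from above: two parallel black bars, clear between). All sides flat; grip the black walls. Point: its centre, 35 mm above its underside; z up. Any yaw; it may have changed places with the short cell and solid block, 90 mm or more apart.
- stage (a point): Centre of the top of the rig's flat rubber pad (46 x 46 mm), 14 mm above the table. x: light path, lamp block (fins on top) at -x to detector block (green board) at +x; y across, z up. Fixed rig, yaw varies: base plate 230 x 90 x 10 mm; end blocks 75 mm high, 50 wide, with dark barrels whose ends stand 60 mm either side of the pad's centre; open on both y sides.
- short_cell_center (a point): Bystander: short window cell, like the tall one but 40 mm tall, loose. Point: its centre, 20 mm above its underside; axes as for the tall cell.
- blank_center (a point): Bystander: solid black block with no clear face, 40 x 40 x 70 mm, loose. Point: its centre, 35 mm above its underside.
Mind the look-alikes: they are no part of the job. What is shaped like the part that bears cell_center but red or yellow is not meant.

How it is judged:
On the way:
1. the tall cell is lowered onto the pad while still held: its underside within 10 mm of the pad top, its centre within 20 mm of the pad's middle (contact force between the fingers and cell above 0.5 N and horizontal distance between cell_center and stage below 0.02 m and z of cell_center in the frame of stage below 0.045 m), for 0.05 s.
At the end, for the whole second after the job is handed in: The tall window cell stands at rest and released, upright (within 6 degrees) on the pad, its centre within 15 mm of the pad's middle, its clear faces within 12 degrees of square to the light path (either way round); the short cell and the solid block are within 30 mm of where they began (horizontal distance between cell_center and stage below 0.015 m and z of cell_center in the frame of stage between 0.03 and 0.04 m and angle between cell_center's own z axis and vertical below 0.1 rad and angle between the x axis of cell_center and the x axis of stage, either way round below 0.21 rad and linear speed of cell below 0.02 m/s and distance of each of short_cell_center, blank_center from where it was at the start of the episode below 0.03 m); the robot touches nothing.
It fails at once if the tall cell is tipped more than 35 degrees (angle between cell_center's own z axis and vertical above 0.61 rad).
It fails at once if the short cell or the solid block is moved more than 30 mm (distance of any of short_cell_center, blank_center from where it was at the start of the episode above 0.03 m).
It also fails if it takes over 35 s, if anything falls off the work surface, if the arm or the gripper's body presses on something with over 40 N, if the wrist force passes 120 N, or if a joint passes its speed limit or range.

## Working session

There is one attempt and no reset: what is moved stays moved. The work goes in short steps, Python scripts to look and compute and a tool call to move; the robot and the scene stay as the last step left them, time stands still between calls to the robot, and variables do not carry over. Pictures are saved under pics/ and viewed, and the job is handed in when it is done.

Besides the shell and the picture viewer there is one more tool, called after ">>>" as a command line: name --argument value ..., lists and objects as JSON in quotes. carry_out: Moves the arm, as the interface text tells. Its arguments: {"type":"object","properties":{"series":{"type":"array","items":{"type":"object","properties":{"translation":{"type":"array","items":{"type":"number"}},"twist":{"type":"array","items":{"type":"number"}}}}},"claw":{"type":"number"}},"required":["series"]}

```bash
mkdir -p pics; ls; python3 - <<'E'
from cell import robot,cams,order
import cv2,numpy as np
s=robot.sense();print(s)
for n in("scene","side","wrist"):
    m=cams.camera_model(n)
    p,d=cams.grab_frame(n)
    cv2.imwrite(f"pics/{n}0.png",p[:,:,::-1]);np.savez(f"{n}0.npz",p=p,d=d,**m)
    print(n,m)
E
```

```text
pics
{'time_s': 0.0, 'joint_pos': array([-0.97783296,  0.50186367, -0.42674832,  1.5514356 ,  0.22080268,
        1.13828589, -0.2102859 ]), 'joint_vel': array([ 1.17166439e-03,  1.24863166e-03, -1.42189025e-03, -1.24635205e-03,
       -4.21634791e-04,  4.84284036e-04, -4.85529992e-05]), 'tau': array([ 2.79597725e-04, -5.69529569e+01, -5.81584364e+00, -2.80917603e+01,
        1.06719779e-02,  1.25584152e-02,  1.04974768e-05]), 'eef_pos': array([0.21034528, 0.61435394, 0.25525158]), 'eef_rot': array([-3.13965317e+00, -5.25471322e-05,  2.81185884e+00]), 'contact_force': array([ 0.14033751, -0.0043246 ,  0.65400791]), 'moment': array([ 0.0210198 , -0.00150054, -0.05470916]), 'width': 0.0851849564171539}
scene {'K': array([[471.78210465,   0.        , 255.83944022],
       [  0.        , 471.78210465, 194.74753867],
       [  0.        ,   0.        ,   1.        ]]), 'D': array([-0.03466906,  0.        ,  0.        ,  0.        ,  0.        ]), 'rvec': array([ 1.97086742,  1.51828196, -0.56921375]), 'tvec': array([-0.22645909, -0.36149275,  1.36202917])}
side {'K': array([[349.7242968 ,   0.        , 246.18539526],
       [  0.        , 349.7242968 , 191.10101113],
       [  0.        ,   0.        ,   1.        ]]), 'D': array([-0.00787641,  0.        ,  0.        ,  0.        ,  0.        ]), 'rvec': array([ 2.23188289, -0.72376746,  0.30648924]), 'tvec': array([-0.40037285,  0.30585852,  0.54311393])}
wrist {'K': array([[277.83813001,   0.        , 256.31171952],
       [  0.        , 277.83813001, 191.05515742],
       [  0.        ,   0.        ,   1.        ]]), 'D': array([-0.02960231,  0.        ,  0.        ,  0.        ,  0.        ]), 'rvec': array([-2.32924765, -1.66461759, -0.2718364 ]), 'tvec': array([-0.64866334, -0.04149055,  0.38023519])}
```

View pics/scene0.png

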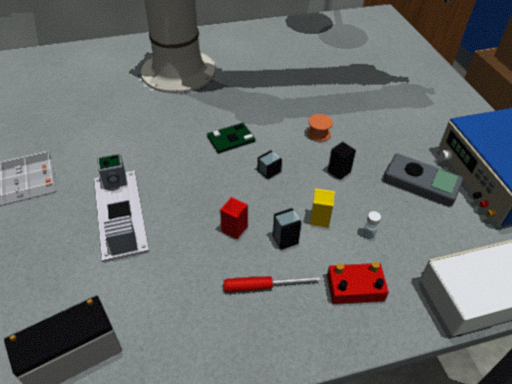

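View pics/side0.png

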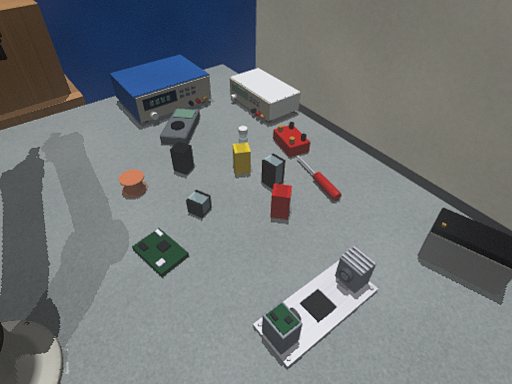

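View pics/wrist0.png

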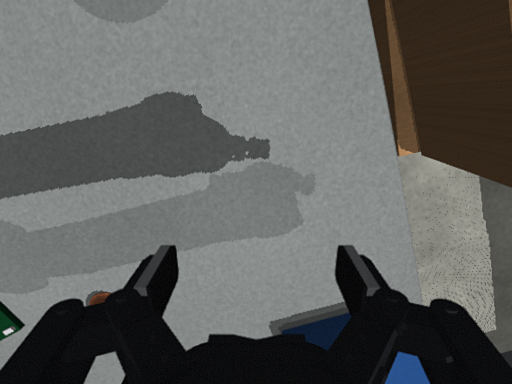

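The tall cell is at about scene (287,228) and side (273,170), with the red and yellow decoys beside it. The short cell is at scene (269,164), the black block at (342,160), and the pad at (120,209). I'll enlarge these areas.

```bash
python3 - <<'E'
import cv2
a=cv2.imread("pics/scene0.png");b=cv2.imread("pics/side0.png")
def c(im,x,y,w,h,n,k=8):cv2.imwrite(n,cv2.resize(im[y:y+h,x:x+w],None,fx=k,fy=k,interpolation=cv2.INTER_CUBIC))
c(a,215,180,100,75,"pics/c1.png");c(b,225,135,100,75,"pics/c2.png")
c(a,80,145,80,120,"pics/c3.png",5);c(b,245,235,140,130,"pics/c4.png",4)
E
```

```text
(no output)
```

View pics/c1.png

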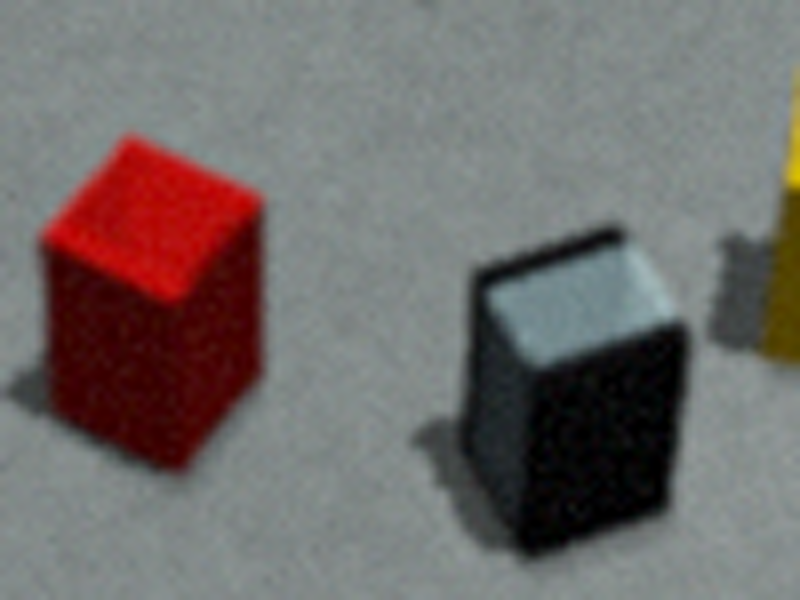

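View pics/c2.png

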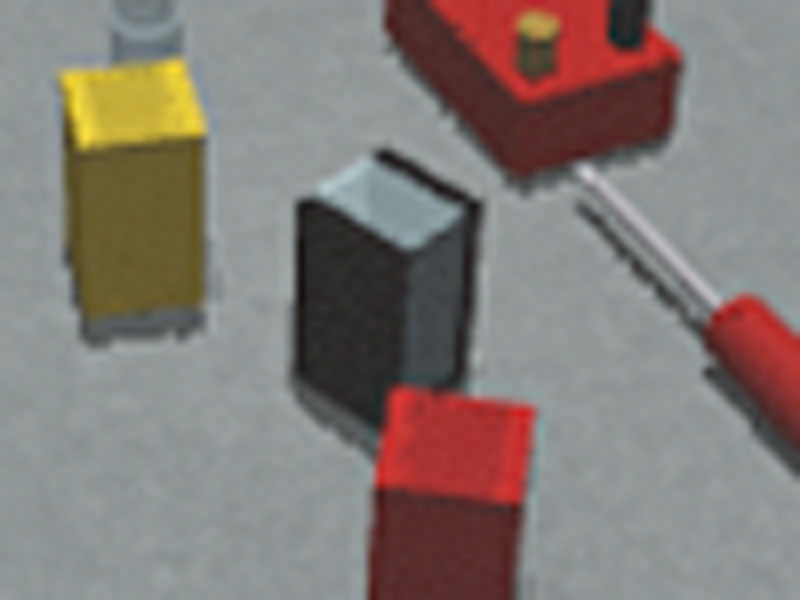

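View pics/c3.png

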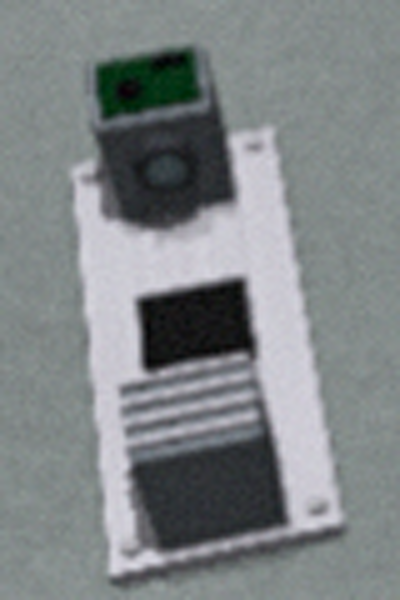

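View pics/c4.png

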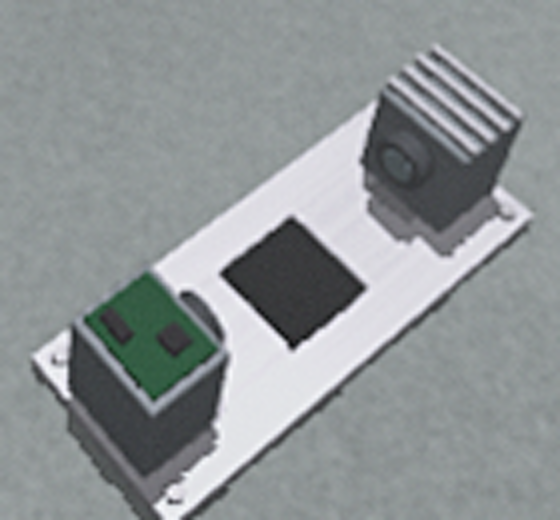

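```bash
cat > h.py <<'E'
import numpy as np,cv2
from scipy.optimize import least_squares
M={n:dict(np.load(f"{n}0.npz")) for n in("scene","side")}
def px(P,x0,y0,k):return (np.array(P,float)+.5)/k-.5+[x0,y0]
def proj(n,W,m=None):
    m=m or M[n];return cv2.projectPoints(np.array(W,float).reshape(-1,1,3),m['rvec'],m['tvec'],m['K'],m['D'])[0].reshape(-1,2)
def back(n,p,z,m=None):
    m=m or M[n];u=cv2.undistortPoints(np.array(p,float).reshape(-1,1,2),m['K'],m['D']).reshape(-1,2)
    R=cv2.Rodrigues(m['rvec'])[0];c=-R.T@m['tvec'];r=np.c_[u,np.ones(len(u))]@R
    return c+r*((z-c[2])/r[:,2])[:,None]
def world(L,q):
    L=np.array(L,float);c,s=np.cos(q[2]),np.sin(q[2])
    return np.c_[q[0]+c*L[:,0]-s*L[:,1],q[1]+s*L[:,0]+c*L[:,1],L[:,2]]
def fit(obs,q0):
    f=lambda q:np.concatenate([(proj(n,world(L,q))-P).ravel() for n,L,P in obs])
    r=least_squares(f,q0,loss='soft_l1');return r.x,r.fun
E
python3 - <<'E'
from h import *
np.set_printoptions(precision=4,suppress=True)
s1=px([(475,275),(620,230),(535,368),(688,322),(530,555),(668,505),(465,450)],215,180,8)
L1=[(-.02,.02,.07),(.02,.02,.07),(-.02,-.013,.07),(.02,-.013,.07),(-.02,-.02,0),(.02,-.02,0),(-.02,.02,0)]
s2=px([(482,205),(380,150),(410,250),(295,385)],225,135,8)
L2=[(-.02,-.02,.07),(.02,-.02,.07),(-.02,.013,.07),(.02,.02,0)]
A=back('scene',s1[:2],.07);print(A)
B=back('scene',s1[4:],0);print(B)
d=A[1]-A[0];q0=[*(A[:2].mean(0)[:2]),np.arctan2(d[1],d[0])]
for o in([('scene',L1,s1)],[('side',L2,s2)],[('scene',L1,s1),('side',L2,s2)]):
    q,r=fit(o,q0);print('cell',q,np.degrees(q[2]),r.reshape(-1,2))
# pad: detector +x
p1=px([(138,297),(245,280),(253,355),(145,370)],80,145,5)
p2=px([(292,217),(365,288),(294,349),(221,272)],245,235,4)
a=back('scene',p1,.014);b=back('side',p2,.014);print(a,a.mean(0));print(b,b.mean(0))
e1=px([(72,170),(110,575),(273,128),(342,525)],80,145,5)
e2=px([(35,358),(532,213)],245,235,4)
w=back('scene',e1,.01);print(w,w.mean(0));print(np.degrees(np.arctan2(*(w[[0,2]]-w[[1,3]])[:,1::-1].T)))
print(back('side',e2,.01))
E
```

```text
[[0.6455 0.0953 0.07  ]
 [0.6406 0.1337 0.07  ]]
[[0.6809 0.1023 0.    ]
 [0.6748 0.1406 0.    ]
 [0.6453 0.0959 0.    ]]
cell [0.6611 0.1183 1.7277] 98.98813339395049 [[-0.1021 -0.4233]
 [ 0.2044 -1.0211]
 [-0.0684  0.2424]
 [-0.4513 -0.5253]
 [ 0.1538  1.3035]
 [ 0.7098  1.0701]
 [-0.3475 -0.2735]]
cell [0.6571 0.1147 1.7672] 101.25046178903439 [[ 0.0948 -0.1547]
 [ 0.0692 -0.0972]
 [ 0.3872  0.6145]
 [-0.6759 -0.3429]]
cell [0.6603 0.1181 1.7384] 99.60087957464188 [[-0.3596 -0.607 ]
 [-0.1562 -1.3522]
 [-0.1671 -0.0085]
 [-0.662  -0.9284]
 [ 0.094   1.0427]
 [ 0.5436  0.6583]
 [-0.5906 -0.4541]
 [ 0.2318 -1.1363]
 [ 0.5478 -1.2386]
 [ 0.249  -0.5838]
 [-0.5041 -1.7671]]
[[ 0.4874 -0.2233  0.014 ]
 [ 0.4889 -0.1785  0.014 ]
 [ 0.5316 -0.1789  0.014 ]
 [ 0.5287 -0.2227  0.014 ]] [ 0.5091 -0.2009  0.014 ]
[[ 0.528  -0.1799  0.014 ]
 [ 0.5292 -0.225   0.014 ]
 [ 0.4834 -0.227   0.014 ]
 [ 0.4824 -0.1813  0.014 ]] [ 0.5058 -0.2033  0.014 ]
[[ 0.3996 -0.2483  0.01  ]
 [ 0.6256 -0.2425  0.01  ]
 [ 0.395  -0.1587  0.01  ]
 [ 0.6241 -0.1532  0.01  ]] [ 0.5111 -0.2007  0.01  ]
[-178.5414 -178.6217]
[[ 0.3916 -0.1629  0.01  ]
 [ 0.6227 -0.2433  0.01  ]]
```

```bash
cat >> h.py <<'E'
from scipy.spatial.transform import Rotation as Ro
def plan(s,p1,yaw1,N,straight=True):
    p0=np.array(s['eef_pos']);e=s['eef_rot'];R0=Ro.from_euler('xyz',e)
    R1=Ro.from_euler('xyz',[np.pi,0,yaw1]);w=(R0.inv()*R1).as_rotvec()
    dp=np.array(p1)-p0
    print('dist',np.linalg.norm(dp),'rotvec',w)
    for i in range(N):
        Ri=R0*Ro.from_rotvec(w*i/N)
        t=Ri.inv().apply(dp/N)*1e3
        print([round(float(v),1) for v in t])
    print('twist',np.round(w/N,4))
E
python3 - <<'E'
from h import *
from cell import robot
np.set_printoptions(precision=3,suppress=True)
print(back('scene',px([(45,235),(130,138),(262,195),(170,300)],215,180,8),.07))
print(back('side',px([(60,75),(185,60),(205,135),(80,150)],225,135,8),.07))
plan(robot.sense(),[.655,.117,.25],np.radians(99.3),15)
E
```

```text
[[ 0.607 -0.002  0.07 ]
 [ 0.582  0.025  0.07 ]
 [ 0.608  0.052  0.07 ]
 [ 0.635  0.022  0.07 ]]
[[0.615 0.229 0.07 ]
 [0.652 0.212 0.07 ]
 [0.633 0.176 0.07 ]
 [0.598 0.193 0.07 ]]
dist 0.6672411688735483 rotvec [-0.001  0.001  1.079]
[-38.8, -21.8, 0.4]
[-40.2, -18.9, 0.4]
[-41.5, -16.0, 0.4]
[-42.5, -13.0, 0.4]
[-43.4, -9.9, 0.4]
[-44.0, -6.7, 0.4]
[-44.3, -3.6, 0.4]
[-44.5, -0.4, 0.4]
[-44.4, 2.8, 0.4]
[-44.1, 6.0, 0.4]
[-43.5, 9.2, 0.4]
[-42.8, 12.3, 0.4]
[-41.8, 15.3, 0.4]
[-40.6, 18.3, 0.4]
[-39.1, 21.1, 0.4]
twist [-0.     0.     0.072]
```

>>> carry_out --series '[{"translation":[-39,-22,0],"twist":[0,0,0.072]},{"translation":[-40,-19,0],"twist":[0,0,0.072]},{"translation":[-41.5,-16,0],"twist":[0,0,0.072]},{"translation":[-42.5,-13,0],"twist":[0,0,0.072]},{"translation":[-43,-10,0],"twist":[0,0,0.072]},{"translation":[-44,-7,0],"twist":[0,0,0.072]},{"translation":[-44,-4,0],"twist":[0,0,0.072]},{"translation":[-44.5,0,0],"twist":[0,0,0.072]},{"translation":[-44,3,0],"twist":[0,0,0.072]},{"translation":[-44,6,0],"twist":[0,0,0.072]},{"translation":[-43.5,9,0],"twist":[0,0,0.072]},{"translation":[-43,12,0],"twist":[0,0,0.072]},{"translation":[-42,15,0],"twist":[0,0,0.072]},{"translation":[-40,18,0],"twist":[0,0,0.072]},{"translation":[-39,21,0],"twist":[0,0,0.072]},{"translation":[0,0,0],"twist":[0,0,0]}]' --claw 100

```text
time_s: 1.75
eef_pos: [0.656, 0.089, 0.248]
eef_rot: [-3.133, 0.004, 1.694]
contact_force: [-0.3, -0.0, 0.4]
width: 0.0852
```

```bash
python3 - <<'E'
from cell import robot,cams
import cv2,numpy as np
s=robot.sense();m=cams.camera_model("wrist");p,d=cams.grab_frame("wrist")
print(s['eef_pos'],np.degrees(s['eef_rot']),np.abs(s['joint_vel']).max(),s['joint_pos'])
cv2.imwrite("pics/wrist1.png",p[:,:,::-1]);np.savez("wrist1.npz",p=p,d=d,**m)
E
```

```text
[0.65598017 0.08903525 0.24797783] [-179.51024725    0.23921711   97.03815568] 0.06572577436336156 [-1.84058948e-01  4.99393952e-01  9.48346696e-03  1.53001801e+00
 -9.15174801e-04  1.12095634e+00 -5.24910353e-02]
```

View pics/wrist1.png

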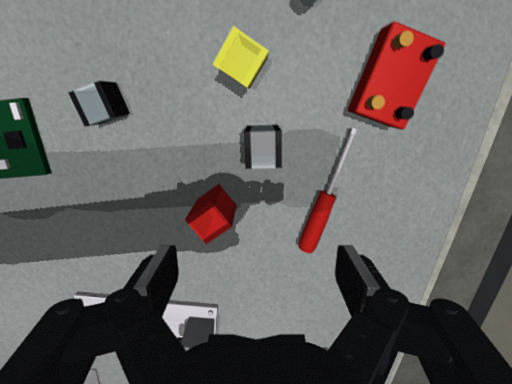

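The tall cell shows at about (263,147), with its black bars on the left and right, so the jaw axis is right. I'll enlarge it.

```bash
python3 - <<'E'
import cv2
a=cv2.imread("pics/wrist1.png")
cv2.imwrite("pics/c5.png",cv2.resize(a[115:180,230:300],None,fx=9,fy=9,interpolation=cv2.INTER_CUBIC))
E
```

```text
(no output)
```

View pics/c5.png

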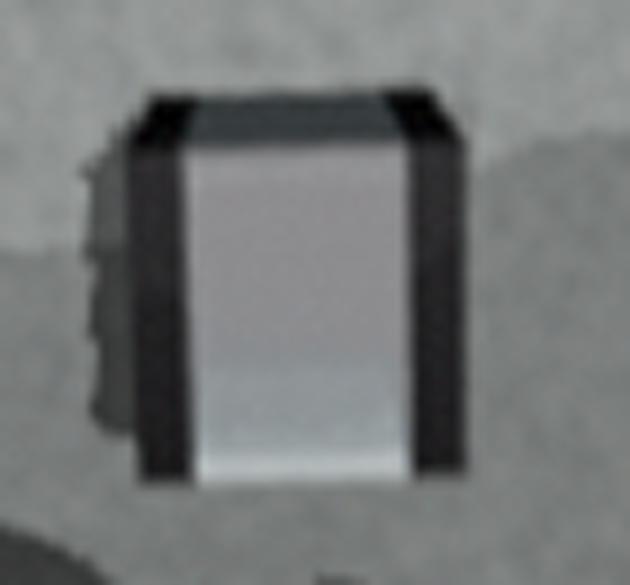

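```bash
python3 - <<'E'
from h import *
from cell import robot
np.set_printoptions(precision=4,suppress=True)
w=dict(np.load("wrist1.npz"));P=px([(132,148),(463,140),(466,472),(140,482)],230,115,9)
a=back('',P,.07,w);print(a,a.mean(0))
for i,j in((0,1),(3,2),(0,3),(1,2)):
    d=a[j]-a[i];print(np.degrees(np.arctan2(d[1],d[0])),np.hypot(*d[:2]))
E
```

```text
[[0.636  0.1349 0.07  ]
 [0.674  0.1405 0.07  ]
 [0.6803 0.1015 0.07  ]
 [0.6413 0.0953 0.07  ]] [0.6579 0.1181 0.07  ]
8.460591349635608 0.03842673071985496
8.960677597329562 0.0394874496455749
-82.37673006797095 0.03993205344153355
-80.85092223565788 0.03958599924640661
```

```bash
python3 - <<'E'
from h import *
from cell import robot
plan(robot.sense(),[.659,.118,.14],np.radians(98.9),4)
E
```

```text
dist 0.11079653150609098 rotvec [-0.0101049   0.00133675 -0.02806049]
[6.2, 2.3, 26.9]
[6.2, 2.2, 26.9]
[6.1, 2.2, 26.9]
[6.1, 2.2, 26.9]
twist [-0.0025  0.0003 -0.007 ]
```

>>> carry_out --series '[{"translation":[6.2,2.2,27],"twist":[-0.0025,0,-0.007]},{"translation":[6.2,2.2,27],"twist":[-0.0025,0,-0.007]},{"translation":[6.2,2.2,27],"twist":[-0.0025,0,-0.007]},{"translation":[6.2,2.2,27],"twist":[-0.0025,0,-0.007]},{"translation":[0,0,0],"twist":[0,0,0]},{"translation":[0,0,0],"twist":[0,0,0]}]'

```text
time_s: 2.4
eef_pos: [0.6564, 0.1253, 0.1368]
eef_rot: [-3.141, -0.003, 1.735]
contact_force: [0.6, 0.2, 1.1]
width: 0.0856
```

```bash
python3 - <<'E'
from h import *
from cell import robot
s=robot.sense();print(np.degrees(s['eef_rot']))
plan(s,[.659,.118,.052],np.radians(98.9),4)
E
```

```text
[-179.95926086   -0.19459255   99.3871959 ]
dist 0.08516447572136367 rotvec [-0.00072547 -0.00339324  0.00850437]
[-2.0, 0.4, 21.2]
[-2.0, 0.4, 21.2]
[-1.9, 0.4, 21.2]
[-1.9, 0.4, 21.2]
twist [-0.0002 -0.0008  0.0021]
```

>>> carry_out --series '[{"translation":[-4,0.8,15],"twist":[0,-0.0017,0.004]},{"translation":[-2,0.4,15],"twist":[0,0,0.002]},{"translation":[0,0,0],"twist":[0,0,0]},{"translation":[0,0,0],"twist":[0,0,0]}]'

```text
time_s: 2.8
eef_pos: [0.6605, 0.1193, 0.1083]
eef_rot: [3.137, -0.002, 1.728]
contact_force: [0.2, 0.4, -0.1]
width: 0.0855
```

```bash
python3 - <<'E'
from h import *
from cell import robot
s=robot.sense();print(s['eef_pos'],np.degrees(s['eef_rot']))
plan(s,[.659,.118,.052],np.radians(98.9),3)
E
```

```text
[0.66046836 0.11928825 0.10826276] [ 1.79757745e+02 -9.08337956e-02  9.90105765e+01]
dist 0.05629665551512661 rotvec [ 0.00422661 -0.00158943  0.00192657]
[-0.4, -0.6, 18.8]
[-0.4, -0.6, 18.8]
[-0.4, -0.6, 18.8]
twist [ 0.0014 -0.0005  0.0006]
```

>>> carry_out --series '[{"translation":[-0.4,-0.6,18],"twist":[0.0014,-0.0005,0]},{"translation":[-0.4,-0.6,18],"twist":[0.0014,-0.0005,0]},{"translation":[-0.3,-0.4,12],"twist":[0.001,0,0]},{"translation":[0,0,5],"twist":[0,0,0]},{"translation":[0,0,0],"twist":[0,0,0]},{"translation":[0,0,0],"twist":[0,0,0]}]'

```text
time_s: 3.4
eef_pos: [0.6589, 0.1172, 0.05]
eef_rot: [-3.141, -0.0, 1.727]
contact_force: [0.3, 0.2, 0.1]
width: 0.0855
```

```bash
python3 - <<'E'
from h import *
from cell import robot,cams
s=robot.sense();print(s['eef_pos'],np.degrees(s['eef_rot']))
p,d=cams.grab_frame("side");q,d=cams.grab_frame("wrist")
a=cv2.resize(p[110:230,200:340,::-1],None,fx=4,fy=4,interpolation=2)[:384*1];
cv2.imwrite("pics/side2.png",cv2.resize(p[110:230,200:340,::-1],None,fx=5,fy=5));cv2.imwrite("pics/wrist2.png",q[:,:,::-1])
E
```

```text
[0.65888615 0.11723438 0.05004477] [-1.79953054e+02 -1.91656427e-02  9.89588543e+01]
```

View pics/side2.png

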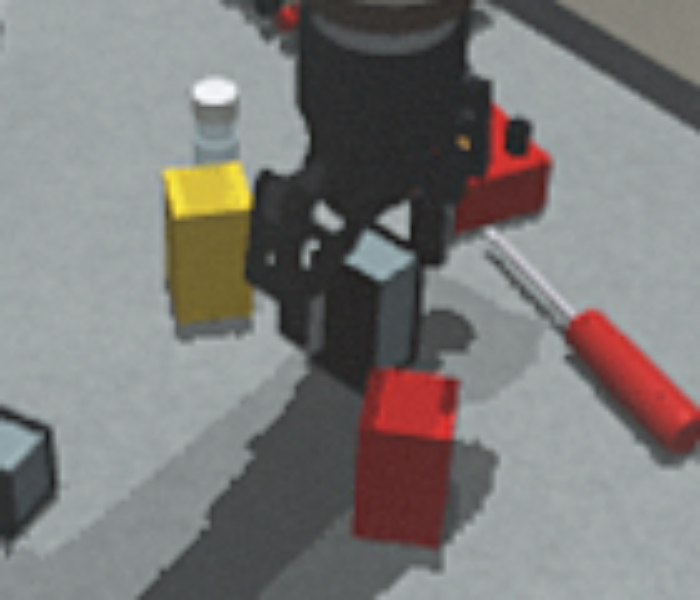

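View pics/wrist2.png

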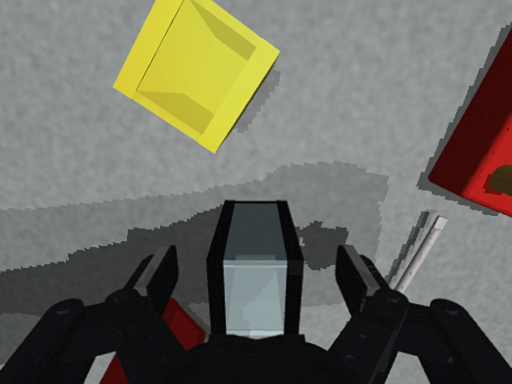

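The cell (columns 208–302 of the wrist image) stands centred between the fingers. Closing.

>>> carry_out --series '[{"translation":[0,0,0],"twist":[0,0,0]},{"translation":[0,0,0],"twist":[0,0,0]},{"translation":[0,0,0],"twist":[0,0,0]},{"translation":[0,0,0],"twist":[0,0,0]},{"translation":[0,0,0],"twist":[0,0,0]},{"translation":[0,0,0],"twist":[0,0,0]},{"translation":[0,0,0],"twist":[0,0,0]},{"translation":[0,0,0],"twist":[0,0,0]},{"translation":[0,0,0],"twist":[0,0,0]},{"translation":[0,0,0],"twist":[0,0,0]}]' --claw 0

```text
time_s: 4.5
eef_pos: [0.6604, 0.1177, 0.0527]
eef_rot: [3.138, -0.001, 1.727]
contact_force: [0.3, -0.5, -0.6]
width: 0.0393
```

>>> carry_out --series '[{"translation":[0,0,-10],"twist":[0,0,0]},{"translation":[0,0,-25],"twist":[0,0,0]},{"translation":[0,0,-30],"twist":[0,0,0]},{"translation":[0,0,-30],"twist":[0,0,0]},{"translation":[0,0,-25],"twist":[0,0,0]},{"translation":[0,0,0],"twist":[0,0,0]},{"translation":[0,0,0],"twist":[0,0,0]}]'

```text
time_s: 5.2
eef_pos: [0.6583, 0.1172, 0.1776]
eef_rot: [-3.141, -0.0, 1.727]
contact_force: [-1.2, 0.1, -1.4]
width: 0.0398
```

```bash
python3 - <<'E'
from h import *
from cell import robot,cams
s=robot.sense();print(s['eef_pos'],np.degrees(s['eef_rot']),s['width'],s['contact_force'],s['joint_pos'])
q,d=cams.grab_frame("wrist");cv2.imwrite("pics/wrist3.png",q[:,:,::-1])
plan(s,[.508,-.202,.175],np.radians(1.4),15)
E
```

```text
[0.6583019  0.11716718 0.17764852] [-1.79963693e+02 -2.12626351e-02  9.89682516e+01] 0.0398366600693336 [-1.20332265  0.08456837 -1.3909339 ] [-0.21090998  0.57555267 -0.00737216  1.57759031  0.00431331  0.98907641
 -0.06294115]
dist 0.35279648803122016 rotvec [-7.88573552e-04  2.62776909e-04  1.70288727e+00]
[-19.5, -13.2, 0.2]
[-20.8, -10.9, 0.2]
[-21.9, -8.5, 0.2]
[-22.8, -6.0, 0.2]
[-23.3, -3.3, 0.2]
[-23.5, -0.7, 0.2]
[-23.4, 2.0, 0.2]
[-23.1, 4.6, 0.2]
[-22.4, 7.2, 0.2]
[-21.4, 9.7, 0.2]
[-20.2, 12.1, 0.2]
[-18.7, 14.3, 0.2]
[-17.0, 16.3, 0.2]
[-15.0, 18.1, 0.2]
[-12.9, 19.7, 0.2]
twist [-1.000e-04  0.000e+00  1.135e-01]
```

View pics/wrist3.png

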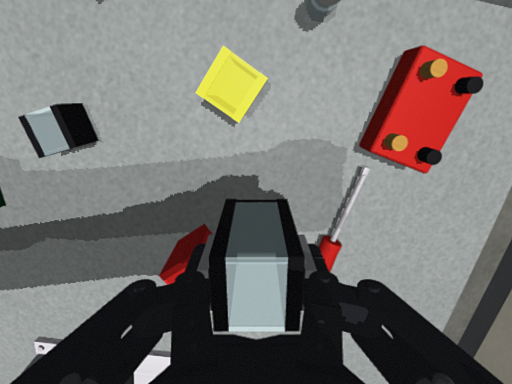

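The cell is held (39.8 mm) and its underside is about 125 mm up, so I can carry it.

>>> carry_out --series '[{"translation":[-19.5,-13,0],"twist":[0,0,0.113]},{"translation":[-21,-11,0],"twist":[0,0,0.113]},{"translation":[-22,-8.5,0],"twist":[0,0,0.113]},{"translation":[-23,-6,0],"twist":[0,0,0.113]},{"translation":[-23,-3,0],"twist":[0,0,0.113]},{"translation":[-23.5,-1,0],"twist":[0,0,0.113]},{"translation":[-23.5,2,0],"twist":[0,0,0.113]},{"translation":[-23,4.5,0],"twist":[0,0,0.113]},{"translation":[-22.5,7,0],"twist":[0,0,0.113]},{"translation":[-21.5,9.5,0],"twist":[0,0,0.113]},{"translation":[-20,12,0],"twist":[0,0,0.113]},{"translation":[-18.5,14,0],"twist":[0,0,0.113]},{"translation":[-17,16,0],"twist":[0,0,0.113]},{"translation":[-15,18,0],"twist":[0,0,0.113]},{"translation":[-13,19.5,0],"twist":[0,0,0.113]},{"translation":[0,0,0],"twist":[0,0,0]},{"translation":[0,0,0],"twist":[0,0,0]}]'

```text
time_s: 6.95
eef_pos: [0.476, -0.2055, 0.154]
eef_rot: [-3.142, 0.044, -0.037]
contact_force: [-0.1, 0.8, -2.4]
width: 0.0393
```

```bash
python3 - <<'E'
from h import *
from cell import robot,cams
s=robot.sense();print(s['eef_pos'],np.degrees(s['eef_rot']),s['width'],s['contact_force'],s['joint_pos'])
m=cams.camera_model("wrist");q,d=cams.grab_frame("wrist");cv2.imwrite("pics/wrist4.png",q[:,:,::-1]);np.savez("wrist4.npz",**m)
plan(s,[.508,-.202,.15],np.radians(1.4),4)
E
```

```text
[ 0.4760049  -0.2055265   0.15404841] [-179.99850409    2.49479477   -2.09164717] 0.039283053987907636 [-0.11307491  0.83190892 -2.4068026 ] [-0.03460381  0.42235217  0.47043768  1.96006    -0.22789582  0.85483619
 -1.04918684]
dist 0.032442445845904104 rotvec [-0.00135285  0.04352811 -0.06093168]
[8.0, -1.2, 0.7]
[8.0, -1.1, 0.8]
[8.0, -0.9, 0.8]
[8.0, -0.8, 0.9]
twist [-0.0003  0.0109 -0.0152]
```

View pics/wrist4.png

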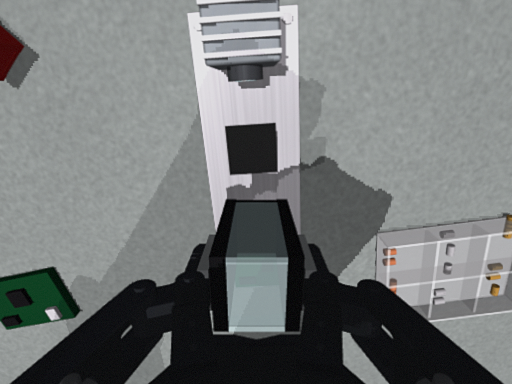

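The pad is visible at (252,148), in front of the lamp barrel. I'll measure it here.

```bash
python3 - <<'E'
import cv2
a=cv2.imread("pics/wrist4.png")
cv2.imwrite("pics/c6.png",cv2.resize(a[110:185,210:290],None,fx=8,fy=8,interpolation=cv2.INTER_CUBIC))
E
```

```text
(no output)
```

View pics/c6.png

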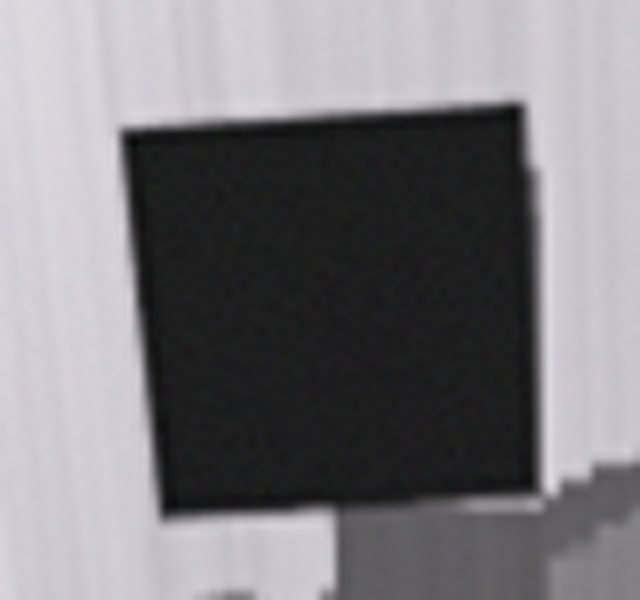

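```bash
python3 - <<'E'
from h import *
np.set_printoptions(precision=4,suppress=True)
w=dict(np.load("wrist4.npz"));P=px([(122,130),(522,104),(540,490),(162,517)],210,110,8)
a=back('',P,.014,w);print(a,a.mean(0))
for i,j in((0,1),(3,2),(0,3),(1,2)):
    d=a[j]-a[i];print(np.degrees(np.arctan2(d[1],d[0])),np.hypot(*d[:2]))
E
```

```text
[[ 0.5292 -0.1794  0.014 ]
 [ 0.5304 -0.2244  0.014 ]
 [ 0.4853 -0.2259  0.014 ]
 [ 0.4836 -0.1807  0.014 ]] [ 0.5071 -0.2026  0.014 ]
-88.46597439675156 0.04494288574731788
-87.83343336145165 0.04522290704272047
-178.39672916020731 0.04567439369140592
-178.0443145968511 0.04517633640352835
```

Pad centre is (0.507, -0.2025) with the light path at 1.6°, which agrees with the other cameras. Align above the pad first.

>>> carry_out --series '[{"translation":[10,-1.2,0],"twist":[0,0.014,-0.02]},{"translation":[10,-1,0],"twist":[0,0.014,-0.02]},{"translation":[9,-0.8,0],"twist":[0,0.014,-0.02]},{"translation":[0,0,0],"twist":[0,0,0]},{"translation":[0,0,0],"twist":[0,0,0]}]'

```text
time_s: 7.5
eef_pos: [0.5096, -0.1989, 0.152]
eef_rot: [-3.139, -0.002, 0.038]
contact_force: [-0.2, -0.3, -1.9]
width: 0.0397
```

```bash
python3 - <<'E'
from h import *
from cell import robot,cams
s=robot.sense();print(s['eef_pos'],np.degrees(s['eef_rot']),s['width'],s['contact_force'])
plan(s,[.507,-.2025,.11],np.radians(1.6),3)
E
```

```text
[ 0.50960864 -0.19885562  0.15203127] [-1.79840449e+02 -1.09680712e-01  2.17189836e+00] 0.03965020794721572 [-0.17426179 -0.32328936 -1.93687236]
dist 0.042269541814466204 rotvec [-0.00279421 -0.00190037  0.00998417]
[-0.9, 1.2, 14.0]
[-0.9, 1.2, 14.0]
[-0.9, 1.2, 14.0]
twist [-0.0009 -0.0006  0.0033]
```

>>> carry_out --series '[{"translation":[-0.9,1.2,14],"twist":[-0.001,0,0.003]},{"translation":[-0.9,1.2,14],"twist":[-0.001,0,0.003]},{"translation":[-0.9,1.2,14],"twist":[-0.001,0,0.003]},{"translation":[0,0,0],"twist":[0,0,0]},{"translation":[0,0,0],"twist":[0,0,0]}]'

```text
time_s: 8.0
eef_pos: [0.5052, -0.2026, 0.1051]
eef_rot: [-3.142, 0.001, 0.028]
contact_force: [0.4, 0.2, -1.9]
width: 0.0396
```

```bash
python3 - <<'E'
from h import *
from cell import robot,cams
s=robot.sense();print(s['eef_pos'],np.degrees(s['eef_rot']),s['width'],s['contact_force'])
plan(s,[.507,-.2025,.0705],np.radians(1.6),4)
p,d=cams.grab_frame("side")
cv2.imwrite("pics/side5.png",cv2.resize(p[190:370,220:400,::-1],None,fx=3,fy=3,interpolation=2))
p,d=cams.grab_frame("scene")
cv2.imwrite("pics/scene5.png",cv2.resize(p[100:280,60:240,::-1],None,fx=3,fy=3,interpolation=2))
E
```

```text
[ 0.50519182 -0.20255346  0.10514815] [-1.79996687e+02  5.53719461e-02  1.57836572e+00] 0.03958483173990548 [ 0.43303425  0.18677983 -1.92279177]
dist 0.03469534034643509 rotvec [-5.79977655e-05  9.66411845e-04 -3.77617361e-04]
[0.5, -0.0, 8.7]
[0.5, -0.0, 8.7]
[0.5, -0.0, 8.7]
[0.5, -0.0, 8.7]
twist [-0.      0.0002 -0.0001]
```

View pics/side5.png

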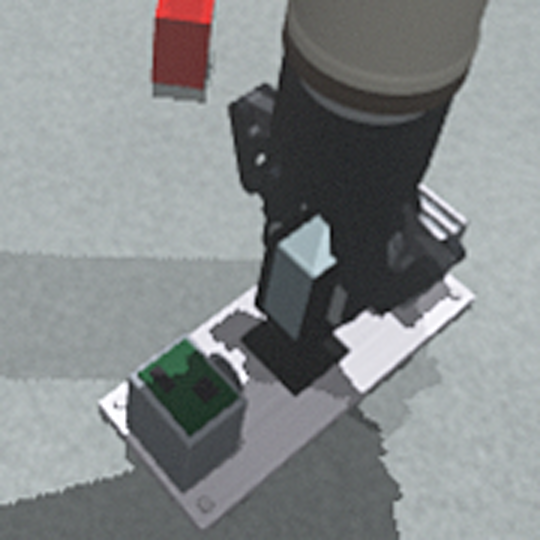

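View pics/scene5.png

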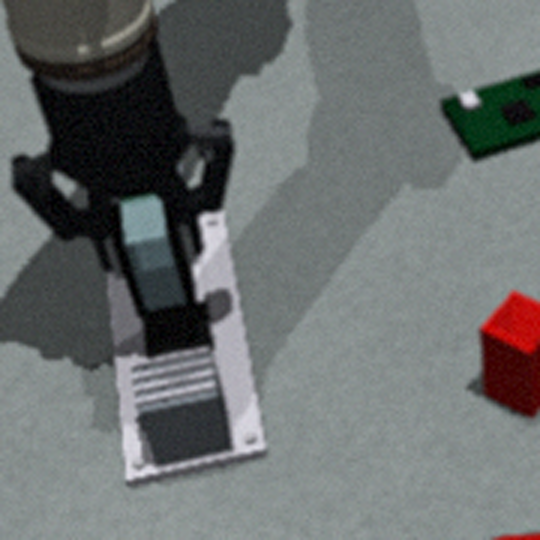

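The cell is centred over the pad with its clear faces along the light path. Lowering in small steps.

>>> carry_out --series '[{"translation":[0.7,0,8],"twist":[0,0,0]},{"translation":[0.5,0,8],"twist":[0,0,0]},{"translation":[0.5,0,6],"twist":[0,0,0]},{"translation":[0,0,4],"twist":[0,0,0]},{"translation":[0,0,2],"twist":[0,0,0]},{"translation":[0,0,0],"twist":[0,0,0]},{"translation":[0,0,0],"twist":[0,0,0]}]'

```text
time_s: 8.8
eef_pos: [0.5084, -0.2026, 0.0762]
eef_rot: [3.141, -0.002, 0.028]
contact_force: [0.2, -0.3, -1.6]
width: 0.0396
```

>>> carry_out --series '[{"translation":[-0.5,0,2],"twist":[0,0,0]},{"translation":[0,0,2],"twist":[0,0,0]},{"translation":[0,0,2],"twist":[0,0,0]},{"translation":[0,0,0],"twist":[0,0,0]},{"translation":[0,0,0],"twist":[0,0,0]}]'

```text
time_s: 9.3
eef_pos: [0.5084, -0.2028, 0.0703]
eef_rot: [3.141, -0.003, 0.028]
contact_force: [0.8, -0.2, -1.1]
width: 0.0393
```

>>> carry_out --series '[{"translation":[0,0,1.5],"twist":[0,0,0]},{"translation":[0,0,1],"twist":[0,0,0]},{"translation":[0,0,0],"twist":[0,0,0]},{"translation":[0,0,0],"twist":[0,0,0]}]'

```text
time_s: 9.7
eef_pos: [0.5085, -0.2028, 0.0677]
eef_rot: [3.141, -0.003, 0.028]
contact_force: [-0.8, -0.7, -2.2]
width: 0.0389
```

>>> carry_out --series '[{"translation":[0,0,1],"twist":[0,0,0]},{"translation":[0,0,0.5],"twist":[0,0,0]},{"translation":[0,0,0],"twist":[0,0,0]}]'

```text
time_s: 10.0
eef_pos: [0.5087, -0.2029, 0.0668]
eef_rot: [3.141, -0.004, 0.028]
contact_force: [0.1, -0.6, -2.0]
width: 0.039
```

>>> carry_out --series '[{"translation":[0,0,1],"twist":[0,0,0]},{"translation":[0,0,1],"twist":[0,0,0]},{"translation":[0,0,0],"twist":[0,0,0]}]'

```text
time_s: 10.3
eef_pos: [0.509, -0.203, 0.067]
eef_rot: [-3.141, -0.005, 0.028]
contact_force: [0.5, -0.2, -1.9]
width: 0.0392
```

>>> carry_out --series '[{"translation":[-1,0,1.5],"twist":[0,0.004,0]},{"translation":[-0.5,0,2],"twist":[0,0.002,0]},{"translation":[0,0,2],"twist":[0,0,0]}]'

```text
time_s: 10.6
eef_pos: [0.5093, -0.2031, 0.0666]
eef_rot: [-3.139, -0.015, 0.028]
contact_force: [-6.9, 2.7, 24.1]
width: 0.0394
```

```bash
python3 - <<'E'
from h import *
from cell import robot,cams
s=robot.sense();print(s['eef_pos'],np.degrees(s['eef_rot']),s['width'],s['contact_force'])
p,d=cams.grab_frame("side")
cv2.imwrite("pics/side6.png",cv2.resize(p[240:340,260:380,::-1],None,fx=6,fy=6,interpolation=2))
E
```

```text
[ 0.50934834 -0.2031453   0.06656922] [-179.8566276    -0.85161811    1.60823911] 0.03938510052860205 [-6.89831747  2.67122078 24.12126442]
```

View pics/side6.png

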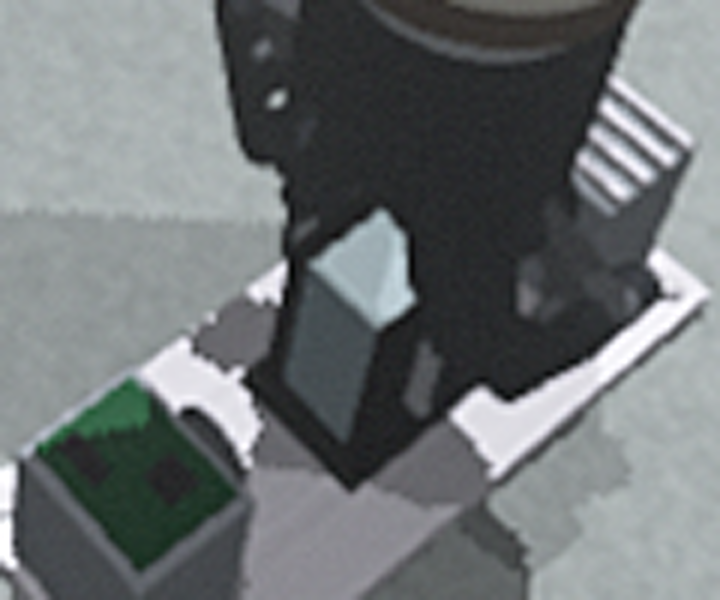

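In contact: 24 N, and z has stopped at 0.0666. I'll relax the push, then release.

>>> carry_out --series '[{"translation":[0,0,0],"twist":[0,0.008,0]},{"translation":[0,0,0],"twist":[0,0.004,0]},{"translation":[0,0,0],"twist":[0,0,0]}]'

```text
time_s: 10.95
eef_pos: [0.5093, -0.2034, 0.0671]
eef_rot: [-3.139, -0.029, 0.028]
contact_force: [-0.2, 0.0, -0.9]
width: 0.0393
```

My pitch correction had the wrong sign: the tool is now tilted 1.7°. Mending it before release.

>>> carry_out --series '[{"translation":[0,0,-1.0],"twist":[0,-0.014,0]},{"translation":[-1,0,0],"twist":[0,-0.014,0]},{"translation":[0,0,0],"twist":[0,0,0]},{"translation":[0,0,0],"twist":[0,0,0]}]'

```text
time_s: 11.35
eef_pos: [0.508, -0.2031, 0.0668]
eef_rot: [-3.139, 0.004, 0.028]
contact_force: [-0.4, -0.7, 0.3]
width: 0.0394
```

>>> carry_out --series '[{"translation":[0,0,0],"twist":[0,0,0]},{"translation":[0,0,0],"twist":[0,0,0]},{"translation":[0,0,0],"twist":[0,0,0]},{"translation":[0,0,0],"twist":[0,0,0]},{"translation":[0,0,0],"twist":[0,0,0]},{"translation":[0,0,0],"twist":[0,0,0]},{"translation":[0,0,0],"twist":[0,0,0]}]' --claw 100

```text
time_s: 12.05
eef_pos: [0.5089, -0.2034, 0.0675]
eef_rot: [-3.14, 0.002, 0.028]
contact_force: [-0.4, 0.5, -0.0]
width: 0.085
```

```bash
python3 - <<'E'
from h import *
from cell import robot,cams
s=robot.sense();print(s['eef_pos'],np.degrees(s['eef_rot']),s['width'],s['contact_force'])
q,d=cams.grab_frame("wrist");cv2.imwrite("pics/wrist7.png",q[:,:,::-1])
E
```

```text
[ 0.50885242 -0.20344201  0.06748176] [-1.79903938e+02  1.09008526e-01  1.60875337e+00] 0.08499030089515924 [-0.41359318  0.45340125 -0.04676583]
```

View pics/wrist7.png

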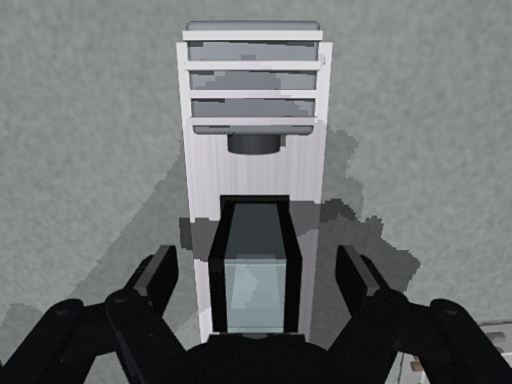

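The cell stands free between the open fingers, upright and square on the pad. Retreating straight up.

>>> carry_out --series '[{"translation":[0,0,-10],"twist":[0,0,0]},{"translation":[0,0,-25],"twist":[0,0,0]},{"translation":[0,0,-35],"twist":[0,0,0]},{"translation":[0,0,-40],"twist":[0,0,0]},{"translation":[0,0,-30],"twist":[0,0,0]},{"translation":[-30,0,-10],"twist":[0,0,0]},{"translation":[-30,0,0],"twist":[0,0,0]},{"translation":[0,0,0],"twist":[0,0,0]},{"translation":[0,0,0],"twist":[0,0,0]}]'

```text
time_s: 13.0
eef_pos: [0.4481, -0.2062, 0.2293]
eef_rot: [-3.141, -0.002, 0.027]
contact_force: [0.9, -0.4, 0.2]
width: 0.0854
```

```bash
python3 - <<'E'
from h import *
from cell import robot,cams
s=robot.sense();print(s['eef_pos'],np.degrees(s['eef_rot']))
m=cams.camera_model("wrist");q,d=cams.grab_frame("wrist");cv2.imwrite("pics/wrist8.png",q[:,:,::-1]);np.savez("wrist8.npz",**m)
p,d=cams.grab_frame("scene");cv2.imwrite("pics/scene8.png",p[:,:,::-1])
p,d=cams.grab_frame("side");cv2.imwrite("pics/side8.png",p[:,:,::-1])
E
```

```text
[ 0.44810314 -0.20621598  0.22928   ] [-1.79939653e+02 -1.41642569e-01  1.54419686e+00]
```

View pics/wrist8.png

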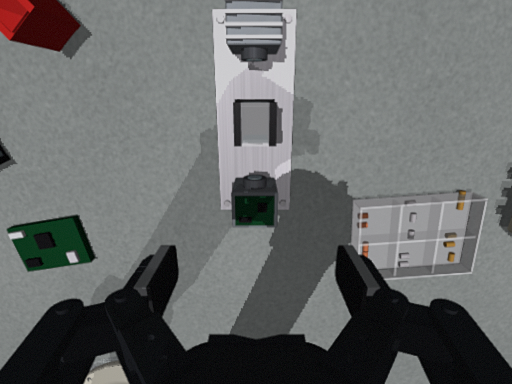

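View pics/scene8.png

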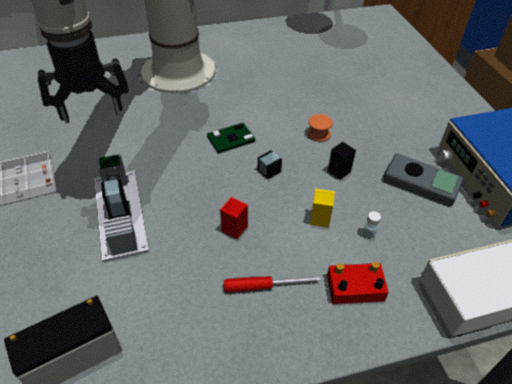

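View pics/side8.png

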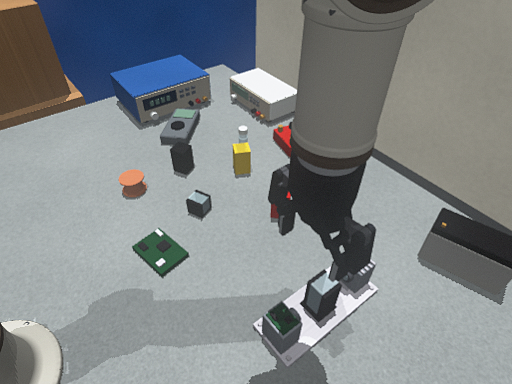

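The cell stands on the pad (wrist image (255,122)). The short cell (269,164) and the black block (342,160) in the scene view are where they were. A last numeric check of the placing.

```bash
python3 - <<'E'
import cv2
a=cv2.imread("pics/wrist8.png")
cv2.imwrite("pics/c8.png",cv2.resize(a[90:155,220:290],None,fx=9,fy=9,interpolation=cv2.INTER_CUBIC))
E
```

View pics/c8.png

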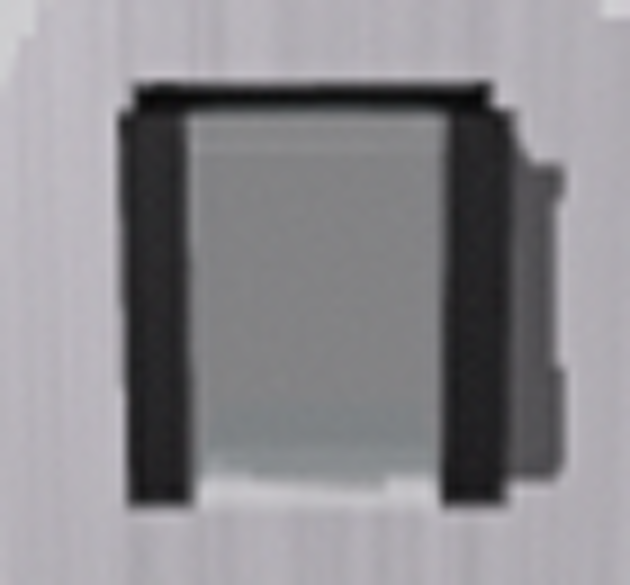

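```bash
python3 - <<'E'
from h import *
from cell import order
np.set_printoptions(precision=4,suppress=True)
w=dict(np.load("wrist8.npz"));P=px([(120,112),(512,108),(508,505),(128,507)],220,90,9)
a=back('',P,.084,w);print(a,a.mean(0))
d=a[1]-a[2]+a[0]-a[3];print(np.degrees(np.arctan2(d[1],d[0])))
e=np.hypot(*(a.mean(0)[:2]-[.507,-.2025]));print(e)
if e<.01: print(order.sign_off())
E
```

```text
[[ 0.5265 -0.1831  0.084 ]
 [ 0.5279 -0.2224  0.084 ]
 [ 0.488  -0.2239  0.084 ]
 [ 0.4868 -0.184   0.084 ]] [ 0.5073 -0.2033  0.084 ]
1.729198498851701
0.0008925958399508006
the job is handed in; nothing more can be done
None
```

I gripped the tall window cell by its black walls, carried it over the rig, set it down on the rubber pad, let go and backed the arm clear. I handed the job in at about 13 s of the 35 s allowed.

**Last checks:**
- **Position:** the final wrist picture puts the cell's centre about 1 mm from the pad's middle.
- **Angle:** its clear faces are about 0.1° from square to the light path (cell 1.7°, rig 1.6°). Calibration is only good to about 2 mm.
- **Upright:** its top corners fit a level 40 mm square at pad height plus 70 mm, so it looks upright. I did not measure tilt any other way.
- **Bystanders:** by eye in the scene picture, the short cell and the solid black block stand where they began.

**What went wrong:** on touchdown I pressed to about 24 N and corrected the pitch the wrong way. That tilted the held cell up to 1.7°; I straightened the tool to about 0.2° before releasing.

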